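Index the bottle carousel to the label reader

ROBOT

A 6-joint arm with a two-finger parallel gripper is mounted at the origin on a cart in front of the work surface, level with it; the furniture and walls round the work are solid. World frame = base frame: x ahead of the robot, y to its left, z up, the work surface at z = 0. Lengths are in m, angles in rad, forces in N, time in s.
With the tool pointing down it reaches from about 0.25 to 0.725 m from the base axis. Payload 4 kg.
Tool frame: the origin (TCP) lies midway between the tips of the shut fingers; the grasp point (between the pads) lies 19 mm behind it; z points along the fingers, y is the direction in which the jaws open and shut (so a half turn about z gives the same grasp; the last joint's range is limited). The gripper opens to 85 mm and grips with 20 to 120 N. Pads are 22 mm wide; open, the fingers measure 114 mm over their backs; the gripper's body (76 mm by 85 mm) begins 54 mm behind the grasp point. The pads swing forward as they close: fully open they stand 13 mm farther back than shut.
Start: joints at [1.295, 0.241, 0.005, 1.335, 0, 1.571], TCP at [0.136, 0.481, 0.231] pointing down, gripper open.
Joint ranges: [-2.72, 2.72], [-1.05, 1.87], [-1.09, 1.28], [-1.99, 2.15], [-1.42, 1.44], [-3.14, 3.14]. Speed limits (rad/s): [2.79, 2.79, 3.14, 3.14, 3.14, 3.14].

INTERFACE

Orientations are given as a unit quaternion [x, y, z, w].
In Python, from workcell import bot gives the robot as it stands.
- The arm moves only by the shell command python3 -m inch 'ROWS'. ROWS is JSON, a list of rows, each a list of 5 numbers: the shift along the tool's x, y, z scaled (see below), then the turn about the tool's z scaled (see below), then the closure, from 0 (fully open) to 1 (shut). A call has 1 to 10 rows; each row is the pose to reach, as a shift and turn from the pose commanded when the call began, along the tool's axes at that moment; what a row does not reach only later rows make up. The controller multiplies each number of a shift by 100 cm and each number of a turn by 120 degrees. A row lasts 1/8 s, in which the tool goes at most 62.5 mm and 10.7 degrees, less where a joint would pass 70% of its speed; a pose out of reach is approached as far as the arm can. A call with a number of a shift or a turn outside -1 to 1 is refused whole. A call with a gripper value outside its range is refused whole. The fingers move at their own pace and stop on an object; the grip force is fixed at half the most. Time passes only in rows, so rows that repeat a pose let the fingers close. It gives the time, the measured TCP pose, the force and the opening at its end, in the units of the state.
- bot.get_obs(): the state, without advancing time (a new reading comes with each control period).
- bot.camera(name): name is "scene" or "top"; returns the picture (384x512x3 uint8, red, green, blue); there is no depth.
- bot.calibration(name): a dict with "intrinsics" (3x3 intrinsics, pixels), "xyz" and "attitude" of the camera in the world. Camera axes: x right, y down, z forward; pixel columns grow to the right and rows downward; lengths in m; the calibration is good to about 2 mm. A picture is of the moment at which its call begins. calibration takes no time and is no camera call.
- bot.job_done(): hands the job in, once; it reports no verdict.
Trained networks look in the newest picture that a camera, given by its name, has taken for a name from the list of things; names that differ only in an ending like _2 or _b are one class to them, and where a whole thing is asked for, a point or a joint stands for the part that bears it (a point fixed in the world has none). Each returns a list of dicts, best first, with "score" (0 to 1); they miss things now and then, are a little off and sometimes report something else, mostly with a low value. They report only what shows in the picture. A call takes as long as a camera call. They do not tell look-alikes from the thing itself.
- bot.masks_of(camera, target): "pixels" (384x512 bool, what is visible of it) and "extent" ([left, top, width, height] as shares, 0 to 1, of the picture: columns of its width, rows of its height, round what is visible of it).
- bot.spot_point(camera, target): "point" ([column, row] as shares, 0 to 1, of the picture: columns of its width, rows of its height: a listed point, or the origin of a listed thing).
The state is a dict: "clock": time; "joint_pos": joint angles; "joint_vel": joint speeds; "tau": joint torques, N m; "eef_pos": TCP position; "tool_rot": TCP orientation; "ft_force": force on the tool from outside, world axes, zero at the start; "ft_torque": the same for the moment, N m; "grip_width": finger opening in m.
Only numpy, scipy, OpenCV 4.12 (cv2) and the standard library are available. Lean on these libraries where they do the work, as an engineer would, in place of code of your own. Each camera call takes 0.05 s, during which the arm holds its last target.

TASK

Turn the bottle carousel by the bar handle on top of it to its neighbouring position, in whichever direction is right, so that the dropper bottle standing in one of its cups comes to stand in front of the label reader. Leave the carousel clicked into its detent and the bottle standing upright in its cup, and let go.

Things in the scene. Friction and masses are not known exactly. Their poses are not given: they have to be found in the camera images.
- stain_bottle: small brown dropper bottle with a black rubber bulb, 29 mm across, 76 mm tall, the only one on the carousel (three other cups hold clear vials 44 mm tall; similar bottles at the back of the bench play no part). It stands loose in the cup to the left or to the right of the cup at the reader. Origin: centre of its underside, z up
- reading_place (a point): fixed point 72 mm from the carousel's axis, 42 mm above the bench: where the centre of a cup's floor is when it stands in front of the label reader. x points level from the axis to the reader, z up. The reader is a white upright box, 46 mm deep, 62 wide, top 104 mm above the bench, with a dark window towards the carousel. The whole unit is fixed to the bench
- handle_bar (a point): centre of the black bar handle on top of the carousel's spindle, on its vertical axis, 148 mm above the bench. The bar is 66 mm long along this point's x, 18 wide along its y, 30 high (from 132 to 162 mm above the bench); it turns with the carousel; z up. The spindle below is 22 mm thick. Nothing else on the unit reaches above 120 mm
- carousel (a joint): turn of the carousel about its vertical axis, rad, positive anticlockwise from above, 0 at the start. Turntable 200 mm across; six cups (32 mm inside, 28 deep) at 72 mm radius, one every 60 degrees. A detent holds it at each 60 degrees: it resists with up to 0.15 N m, most 15 degrees off, with the hump half way; let go within 25 degrees it pulls home to about 1. Turns 170 degrees each way
Things that resemble listed ones, but are neither listed nor needed, are in the scene too. What is shaped like the stain_bottle but pink or red is not meant.

How it is judged:
At the end, for the whole second after the job is handed in: The carousel is at rest one position (60 degrees, within 10 degrees) from where it started, and the dropper bottle stands at rest and upright (within 10 degrees) on the floor of its cup (height within 8 mm), its centre within 15 mm of the reading place in front of the label reader (horizontal distance between stain_bottle and reading_place below 0.015 m and (value of joint carousel between 0.873 and 1.222 rad or value of joint carousel between -1.222 and -0.873 rad) and velocity of joint carousel between -0.05 and 0.05 rad/s and angle between stain_bottle's own z axis and vertical below 0.17 rad and z of stain_bottle in the frame of reading_place between -0.008 and 0.008 m and linear speed of stain_bottle below 0.02 m/s); the robot touches nothing.
It also fails if it takes over 32 s, if anything falls off the work surface, if the arm or the gripper's body presses on something with over 40 N, if the wrist force passes 120 N, or if a joint passes its speed limit or range.

## Working session

There is one attempt and no reset: what is moved stays moved. The work goes in short steps, Python scripts to look and compute and a shell command to move; the robot and the scene stay as the last step left them, time stands still between calls to the robot, and variables do not carry over. Pictures are saved under pics/ and viewed, and the job is handed in when it is done.

```bash
mkdir -p pics; ls; python3 - <<'E'
from workcell import bot
import cv2,numpy as np
for n in ("scene","top"):
    im=bot.camera(n); cv2.imwrite(f"pics/{n}0.png",im[:,:,::-1])
    c=bot.calibration(n); print(n,c)
    for t in ("stain_bottle","reading_place","handle_bar"):
        try: print(t,[(np.round(np.array(d["point"])*[512,384],1),round(d["score"],2)) for d in bot.spot_point(n,t)])
        except Exception as e: print(t,e)
o=bot.get_obs();print(o)
E
```

```text
pics
scene {'intrinsics': array([[461.98261557,   0.        , 254.42318144],
       [  0.        , 461.98261557, 183.24211944],
       [  0.        ,   0.        ,   1.        ]]), 'xyz': array([ 0.07760582, -0.57559663,  0.51205753]), 'attitude': array([ 0.79898276, -0.30659644,  0.19168794, -0.48050069])}
stain_bottle [(array([286.9, 217.4]), 0.89), (array([225. , 225.8]), 0.82), (array([298.6, 234.4]), 0.82)]
reading_place [(array([208.7, 208.1]), 0.84)]
handle_bar [(array([188.4, 176. ]), 0.63)]
top {'intrinsics': array([[435.41195683,   0.        , 254.46729147],
       [  0.        , 435.41195683, 186.10824258],
       [  0.        ,   0.        ,   1.        ]]), 'xyz': array([ 0.46145706, -0.03685568,  0.93835231]), 'attitude': array([ 0.70870118, -0.7018938 ,  0.05543486, -0.04488548])}
stain_bottle [(array([240.2, 150.5]), 0.76), (array([268. , 157.8]), 0.74), (array([234.6, 213.9]), 0.57)]
reading_place [(array([197.1, 201.2]), 0.85)]
handle_bar [(array([207.3, 239.4]), 0.69)]
{'clock': 0.4, 'joint_pos': array([1.29501620e+00, 2.40768380e-01, 4.78345626e-03, 1.33521682e+00,
       2.05158319e-05, 1.57078178e+00]), 'joint_vel': array([ 1.49126254e-03, -2.80101804e-04,  2.82495480e-03,  1.72789158e-03,
        5.96737223e-05, -4.75935155e-04]), 'tau': array([-5.31809983e-04, -3.71780884e+01,  2.52330279e+01,  5.35507352e-03,
       -7.16265345e-05, -4.75487937e-06]), 'eef_pos': array([0.13611159, 0.48099779, 0.23113949]), 'tool_rot': array([ 1.37446307e-01,  9.90509198e-01, -1.99372747e-04, -3.80247984e-05]), 'ft_force': array([-0.44470599, -0.16269161,  0.97692897]), 'ft_torque': array([-0.05334133,  0.00267118,  0.00517562]), 'grip_width': 0.08574217560872746}
```

```bash
python3 - <<'E'
import cv2
a=cv2.imread("pics/top0.png")[120:320,120:340]; cv2.imwrite("pics/topc.png",cv2.resize(a,None,fx=2.7,fy=2.7,interpolation=2))
a=cv2.imread("pics/scene0.png")[120:320,120:340]; cv2.imwrite("pics/scenec.png",cv2.resize(a,None,fx=2.7,fy=2.7,interpolation=2))
E
```

```text
(no output)
```

View pics/top0.png

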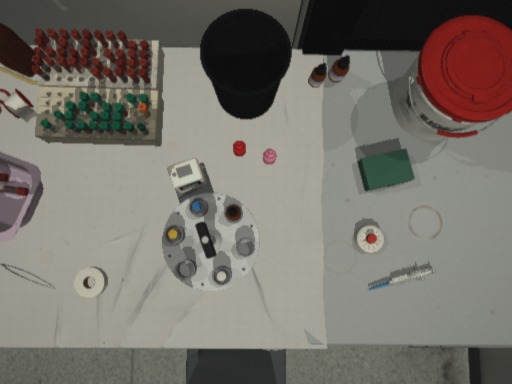

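View pics/scene0.png

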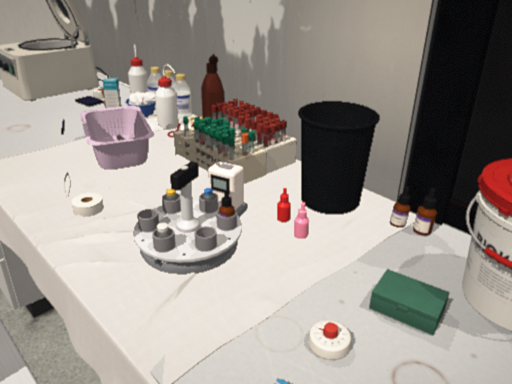

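```bash
cat > h.py <<'E'
import numpy as np
from scipy.spatial.transform import Rotation as R
from workcell import bot
def at_z(cam,px,z):
    c=bot.calibration(cam); d=R.from_quat(c["attitude"]).as_matrix()@np.linalg.inv(c["intrinsics"])@[px[0],px[1],1]
    o=c["xyz"]; return o+d*(z-o[2])/d[2]
def proj(cam,p):
    c=bot.calibration(cam); q=c["intrinsics"]@(R.from_quat(c["attitude"]).as_matrix().T@(np.array(p)-c["xyz"])); return q[:2]/q[2]
E
python3 - <<'E'
from h import *
for cam,h,r,bs in (("top",(207.3,239.4),(197.1,201.2),[(240.2,150.5),(268,157.8),(234.6,213.9)]),("scene",(188.4,176),(208.7,208.1),[(286.9,217.4),(225,225.8),(298.6,234.4)])):
    print(cam,"handle",at_z(cam,h,.148).round(4),"read",at_z(cam,r,.042).round(4))
    for b in bs: print(at_z(cam,b,.042).round(4),at_z(cam,b,0).round(4))
E
```

```text
top handle [0.4767 0.0359 0.148 ] read [0.5569 0.0685 0.042 ]
[ 0.665  -0.0191  0.042 ] [ 0.6745 -0.0182  0.    ]
[ 0.65   -0.0776  0.042 ] [ 0.6589 -0.0795  0.    ]
[ 0.5314 -0.0093  0.042 ] [ 0.5347 -0.008   0.    ]
scene handle [0.48   0.0295 0.148 ] read [0.5457 0.0634 0.042 ]
[ 0.6372 -0.0633  0.042 ] [ 0.6872 -0.0175  0.    ]
[ 0.5294 -0.0077  0.042 ] [0.5697 0.0431 0.    ]
[ 0.6113 -0.1178  0.042 ] [ 0.659  -0.0769  0.    ]
```

Reading the pictures:

- **Top view:** the carousel is at about (210,241), with the bar at (206,240). The reader is at (187,175), with the blue-capped vial in the cup in front of it at (198,207).
- **Bottle candidates:** the brown one in the cup at (234,213), the red one at (239,149) and the pink one at (269,156) on the bench, and two brown ones at the back at (318,75) and (340,68). Only the one at (234,213) is brown and on the carousel. It stands clockwise of the reader's cup, so the turn should be anticlockwise (+60°).

I'll confirm that in a crop and measure the bar.

```bash
python3 - <<'E'
from h import *
import cv2
for cam in ("top","scene"):
    bot.camera(cam)
    for m in bot.masks_of(cam,"handle_bar")[:2]:
        print(cam,m["score"],(np.array(m["extent"])*[512,384,512,384]).round(1),m["pixels"].sum())
        im=cv2.imread(f"pics/{cam}0.png"); im[m["pixels"]]=(0,255,0); cv2.imwrite(f"pics/m_{cam}.png",cv2.resize(im[140:300,140:280],None,fx=3.5,fy=3.5))
# dark pixel bar in top
g=cv2.imread("pics/top0.png").max(2)
sub=g[215:265,190:222]
lab=(sub<70).astype(np.uint8)
n,l,s,c=cv2.connectedComponentsWithStats(lab)
k=1+s[1:,4].argmax(); print(s[k],c[k]+[190,215])
ys,xs=np.where(l==k); r=cv2.minAreaRect(np.c_[xs+190,ys+215].astype(np.float32)); print(r)
P=np.array([at_z("top",(x+190,y+215),.162)[:2] for x,y in zip(xs,ys)])
m=P.mean(0);w,v=np.linalg.eigh(np.cov(P.T));print(m,np.degrees(np.arctan2(v[1,1],v[0,1])),np.sqrt(12*w))
a=cv2.resize(cv2.imread("pics/top0.png")[190:300,140:280],None,fx=5,fy=5,interpolation=2);cv2.imwrite("pics/topc2.png",a)
E
```

```text
top 0.73 [161.9 191.9  99.2 101.7] 7250
scene 0.61 [133.4 162.8 107.3 101. ] 5985
[  6   7  20  36 325] [205.68307692 239.31076923]
((205.51370239257812, 239.369873046875), (35.93163299560547, 11.001867294311523), 69.44395446777344)
[0.47665477 0.03744227] -159.61317386246347 [0.01904197 0.0670793 ]
```

View pics/topc2.png

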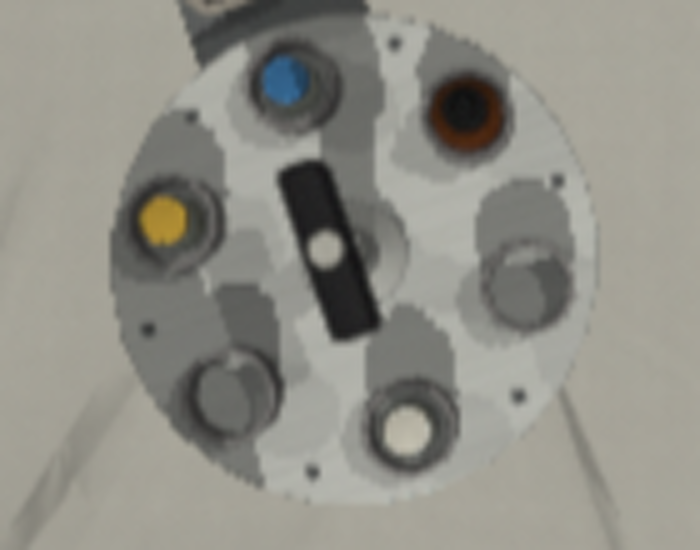

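View pics/scenec.png

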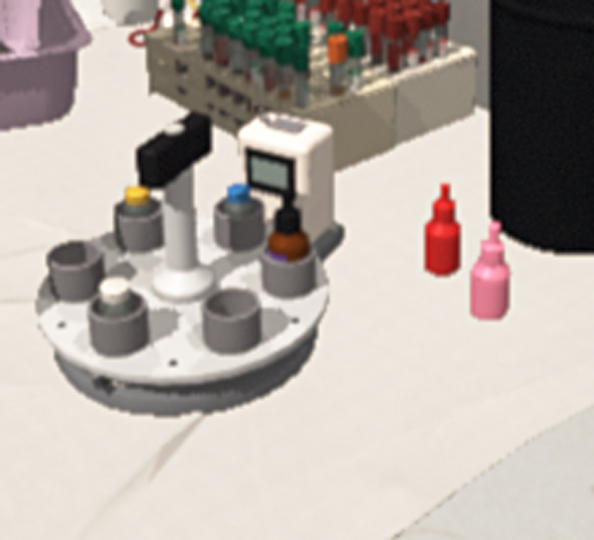

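Confirmed: the brown bottle with the black bulb is in the cup one step clockwise of the reader's cup, so the turn is +60°. Next I'll fit the bar's pose across both cameras.

```bash
python3 - <<'E'
from h import *
import cv2
from scipy.optimize import least_squares
obs={}
for cam,(x0,y0,x1,y1) in (("top",(190,215,222,265)),("scene",(160,155,205,195))):
    g=cv2.imread(f"pics/{cam}0.png").max(2)[y0:y1,x0:x1]
    n,l,s,c=cv2.connectedComponentsWithStats((g<70).astype(np.uint8)); k=1+s[1:,4].argmax()
    print(cam,s[k]+[x0,y0,0,0,0])
    cs,_=cv2.findContours((l==k).astype(np.uint8),0,2); hull=cv2.convexHull(np.vstack(cs))[:,0]+[x0,y0]
    obs[cam]=cv2.convexHull(hull.astype(np.float32))
th=np.radians(np.arange(0,360,10)); U=np.c_[np.cos(th),np.sin(th)]
def sup(p): return (U@p.T).max(1)
def f(v,cams=("top","scene")):
    x,y,a=v; c,s=np.cos(a),np.sin(a); out=[]
    for cam in cams:
        P=[proj(cam,[x+c*i*.033-s*j*.009,y+s*i*.033+c*j*.009,z]) for i in(-1,1) for j in(-1,1) for z in(.132,.162)]
        out.append(sup(np.array(P))-sup(obs[cam][:,0])-.5*0)
    return np.concatenate(out)
for cams in (("top",),("scene",),("top","scene")):
    r=least_squares(f,[.477,.035,.36],args=(cams,),loss="soft_l1"); print(cams,r.x[:2].round(4),np.degrees(r.x[2]).round(1),np.abs(r.fun).mean().round(2))
x,y,a=r.x
o=bot.get_obs(); M=R.from_quat(o["tool_rot"]).as_matrix()
ya=np.degrees(np.arctan2(M[1,1],M[0,1])); print("toolY ang",ya,"turn ccw",np.degrees(a)+90-ya)
print("shift tool",M.T@(np.array([x,y,.231])-o["eef_pos"]))
print(o["clock"])
E
```

```text
top [196 222  20  36 325]
scene [171 161  27  29 455]
('top',) [0.4766 0.0385] 20.9 1.59
('scene',) [0.4805 0.0414] 31.1 1.46
('top', 'scene') [0.4775 0.0388] 27.2 1.8
toolY ang 74.19935989158748 turn ccw 42.9529334098323
shift tool [-4.48877884e-01 -3.32668160e-01  3.19439059e-04]
0.6
```

```bash
python3 - <<'E'
from h import *
import cv2
tiles=[]
for cam,(x0,y0) in (("top",(175,205)),("scene",(155,145))):
    k=7
    im=cv2.resize(cv2.imread(f"pics/{cam}0.png")[y0:y0+65,x0:x0+55],None,fx=k,fy=k,interpolation=0)
    for (x,y,a),col in (((.4766,.0375,np.radians(20.5)),(0,255,0)),((.478,.0335,np.radians(23)),(0,0,255))):
        c,s=np.cos(a),np.sin(a)
        P=np.array([proj(cam,[x+c*i*.033-s*j*.009,y+s*i*.033+c*j*.009,z]) for z in(.132,.162) for i,j in((-1,-1),(-1,1),(1,1),(1,-1))])
        P=((P-[x0,y0]+.5)*k).astype(np.int32); cv2.polylines(im,[P[:4],P[4:]],True,col)
    tiles.append(im)
cv2.imwrite("pics/ov.png",np.hstack(tiles))
print(at_z("top",(205,239.8),.162),at_z("scene",(176/2.7+120,129/2.7+120),.162))
E
```

```text
[0.47572691 0.03860709 0.162     ] [0.4786583  0.03582731 0.162     ]
```

View pics/ov.png

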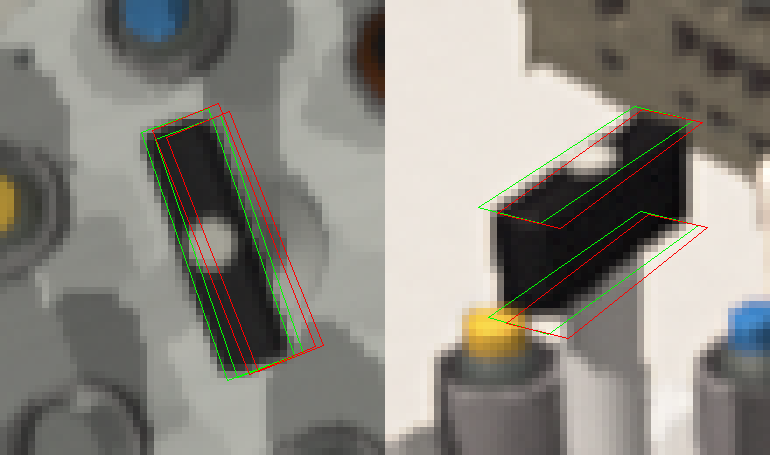

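```bash
python3 -m inch '[[-0.449,-0.334,0,-0.307,0],[-0.449,-0.334,0,-0.307,0],[-0.449,-0.334,0,-0.307,0],[-0.449,-0.334,0,-0.307,0],[-0.449,-0.334,0,-0.307,0],[-0.449,-0.334,0,-0.307,0],[-0.449,-0.334,0,-0.307,0],[-0.449,-0.334,0,-0.307,0],[-0.449,-0.334,0,-0.307,0],[-0.449,-0.334,0,-0.307,0]]'
cat > st.py <<'E'
from h import *
o=bot.get_obs(); M=R.from_quat(o["tool_rot"]).as_matrix()
print("t",round(o["clock"],2),"pos",o["eef_pos"].round(4),"Yang",np.degrees(np.arctan2(M[1,1],M[0,1])).round(1),"q",o["joint_pos"].round(2),"F",o["ft_force"].round(1),"T",o["ft_torque"].round(2),"w",round(o["grip_width"],4))
print("tool x",M[:,0].round(3),"y",M[:,1].round(3))
E
python3 st.py
```

```text
clock: 1.85
eef_pos: [0.4789, 0.0347, 0.2312]
tool_rot: [-0.18, 0.984, -0.0, 0.0]
ft_force: [-0.5, 0.2, 0.0]
grip_width: 0.0855
t 1.85 pos [0.4789 0.0347 0.2312] Yang 110.8 q [ 0.07  0.2  -0.05  1.32 -0.   -0.29] F [-0.5  0.2  0. ] T [-0.02  0.04  0.02] w 0.0855
tool x [-0.935 -0.355 -0.   ] y [-0.355  0.935 -0.   ]
```

```bash
python3 -m inch '[[0,0,0.06,0,0],[0,0,0.06,0,0]]' >/dev/null; python3 st.py; python3 - <<'E'
from h import *
import cv2
a=bot.camera("scene")[90:230,100:280,::-1]; b=bot.camera("top")[170:310,110:290,::-1]
cv2.imwrite("pics/ab1.png",np.hstack([cv2.resize(a,None,fx=2.2,fy=3*2.2/3,interpolation=2),cv2.resize(b,None,fx=2.2,fy=2.2,interpolation=2)]))
E
```

```text
t 2.1 pos [0.472  0.0372 0.1668] Yang 111.0 q [ 0.08  0.24 -0.17  1.17  0.   -0.29] F [-0.1 -0.8  0.9] T [-0.04  0.03 -0.05] w 0.0855
tool x [-0.933 -0.359  0.012] y [-0.359  0.933  0.004]
```

View pics/ab1.png

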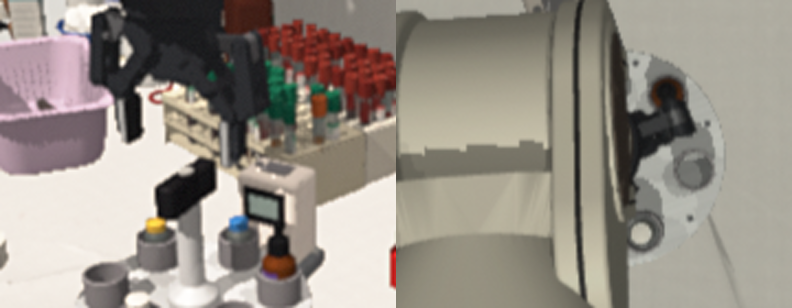

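The scene view shows the open fingers at (130,130) and (230,150) either side of and above the bar at (187,187). I'll descend now.

```bash
python3 -m inch '[[0,0,0.02,0,0],[0,0,0.041,0,0],[0,0,0.041,0,0],[0,0,0.041,0,0]]' >/dev/null; python3 st.py
```

```text
t 2.7 pos [0.479  0.038  0.1327] Yang 111.1 q [ 0.08  0.27 -0.23  1.07  0.   -0.29] F [ 0.7 -0.4  0.5] T [ 0.    0.04 -0.02] w 0.0854
tool x [-0.933 -0.36  -0.004] y [-0.36   0.933 -0.001]
```

```bash
python3 -m inch '[[0,0,0,0,0.5],[0,0,0,0,0.7],[0,0,0,0,0.7],[0,0,0,0,0.7]]' >/dev/null; python3 st.py;  python3 -m inch '[[0,0,0,0,0.85],[0,0,0,0,1],[0,0,0,0,1],[0,0,0,0,1],[0,0,0,0,1]]' >/dev/null; python3 st.py
```

```text
t 3.2 pos [0.4772 0.0374 0.1303] Yang 111.0 q [ 0.08  0.27 -0.23  1.07 -0.   -0.29] F [-0.2  0.2 -0.5] T [ 0.   -0.01  0.02] w 0.0255
tool x [-0.933 -0.359  0.   ] y [-0.359  0.933  0.   ]
t 3.83 pos [0.4768 0.0385 0.1306] Yang 111.1 q [ 0.08  0.27 -0.23  1.07  0.   -0.29] F [-2.9  4.3  3.4] T [ 0.83  0.56 -0.  ] w 0.017
tool x [-0.933 -0.36  -0.   ] y [-0.36   0.933  0.002]
```

Gripped with low forces. Now the first half of the turn.

```bash
python3 -m inch '[[0,0,0,-0.02,1],[0,0,0,-0.05,1],[0,0,0,-0.085,1],[0,0,0,-0.12,1],[0,0,0,-0.155,1],[0,0,0,-0.19,1],[0,0,0,-0.22,1],[0,0,0,-0.25,1]]' >/dev/null; python3 st.py
```

```text
t 4.83 pos [0.4764 0.0391 0.1306] Yang 141.2 q [ 0.08  0.27 -0.23  1.07  0.   -0.81] F [-5.   5.4  5.4] T [ 1.13  0.78 -0.01] w 0.0173
tool x [-0.626 -0.78  -0.002] y [-0.78   0.626  0.003]
```

```bash
python3 -m inch '[[0,0,0,-0.03,1],[0,0,0,-0.06,1],[0,0,0,-0.095,1],[0,0,0,-0.13,1],[0,0,0,-0.165,1],[0,0,0,-0.2,1],[0,0,0,-0.23,1],[0,0,0,-0.25,1],[0,0,0,-0.25,1],[0,0,0,-0.25,1]]' >/dev/null; python3 st.py
python3 - <<'E'
from h import *
import cv2
a=bot.camera("scene")[90:290,100:300,::-1]; b=bot.camera("top")[160:310,110:290,::-1]
cv2.imwrite("pics/a2.png",cv2.resize(a,None,fx=2.8,fy=2.8,interpolation=2))
E
```

```text
t 6.08 pos [0.4758 0.0393 0.1306] Yang 171.1 q [ 0.08  0.27 -0.23  1.07  0.   -1.34] F [-5.   7.9  5.7] T [ 1.27  1.   -0.03] w 0.0172
tool x [-0.154 -0.988 -0.003] y [-0.988  0.154  0.003]
```

View pics/a2.png

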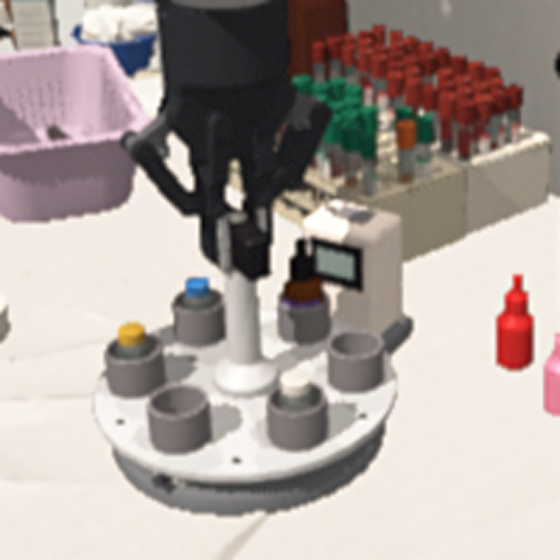

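The picture shows the brown bottle upright in the cup in front of the reader, bulb at (302,262) and cup at (303,312). Releasing.

```bash
python3 -m inch '[[0,0,0,0,0.9],[0,0,0,0,0.7],[0,0,0,0,0.5],[0,0,0,0,0.4],[0,0,0,0,0.4],[0,0,0,0,0.4]]' >/dev/null; python3 st.py; python3 -m inch '[[0,0,-0.02,0,0.4],[0,0,-0.06,0,0.4],[0,0,-0.1,0,0.4],[0,0,-0.13,0,0.4],[0,0,-0.13,0,0.4]]' >/dev/null; python3 st.py
```

```text
t 6.92 pos [0.4773 0.0373 0.1303] Yang 171.0 q [ 0.08  0.27 -0.23  1.07 -0.   -1.34] F [ 1.   0.6 -0.1] T [-0.02  0.01 -0.02] w 0.0511
tool x [-0.156 -0.988  0.   ] y [-0.988  0.156 -0.   ]
t 7.55 pos [0.4789 0.0375 0.2629] Yang 171.0 q [ 0.08  0.19  0.02  1.4  -0.   -1.34] F [0.1 0.1 0.2] T [-0.05 -0.01 -0.  ] w 0.0512
tool x [-0.156 -0.988 -0.001] y [-0.988  0.156 -0.006]
```

```bash
python3 -m inch '[[-0.3,0.35,0,0,0.4],[-0.3,0.35,0,0,0.4],[-0.3,0.35,0,0,0.4],[-0.3,0.35,0,0,0.4],[-0.3,0.35,0,0,0.4],[-0.3,0.35,0,0,0.4],[-0.3,0.35,0,0,0.4],[-0.3,0.35,0,0,0.4],[-0.3,0.35,0,0,0.4],[-0.3,0.35,0,0,0.4]]' >/dev/null; python3 st.py
python3 - <<'E'
from h import *
import cv2
ims=[]
for cam,(x0,y0) in (("scene",(120,140)),("top",(140,165))):
    im=bot.camera(cam)[:,:,::-1].copy(); cv2.imwrite(f"pics/{cam}_end.png",im)
    for t in("stain_bottle","reading_place"): print(cam,t,[(at_z(cam,np.array(d["point"])*[512,384],.042)[:2].round(4),round(d["score"],2)) for d in bot.spot_point(cam,t)])
    ims.append(cv2.resize(im[y0:y0+130,x0:x0+130],None,fx=3,fy=3,interpolation=2))
cv2.imwrite("pics/end.png",np.hstack(ims))
g=cv2.imread("pics/top_end.png").max(2)[215:265,185:232]
n,l,s,c=cv2.connectedComponentsWithStats((g<70).astype(np.uint8)); k=1+s[1:,4].argmax(); ys,xs=np.where(l==k)
P=np.array([at_z("top",(x+185,y+215),.162)[:2] for x,y in zip(xs,ys)]);w,v=np.linalg.eigh(np.cov(P.T));print("bar ang",np.degrees(np.arctan2(v[1,1],v[0,1]))%180,np.sqrt(12*w))
E
```

```text
t 8.8 pos [0.1784 0.3874 0.2595] Yang 171.0 q [ 1.14  0.08 -0.11  1.38 -0.   -0.27] F [ 0.2  0.5 -0. ] T [-0.04 -0.05 -0.01] w 0.0513
tool x [-0.156 -0.988  0.002] y [-0.988  0.156  0.   ]
scene stain_bottle [(array([ 0.6366, -0.0623]), 0.73), (array([ 0.608 , -0.1209]), 0.73), (array([0.5381, 0.0603]), 0.62)]
scene reading_place [(array([0.551 , 0.0599]), 0.86)]
top stain_bottle [(array([0.5428, 0.0685]), 0.77), (array([ 0.6708, -0.016 ]), 0.74), (array([ 0.653 , -0.0776]), 0.72)]
top reading_place []
bar ang 80.93609023983673 [0.01724894 0.06964994]
```

View pics/end.png

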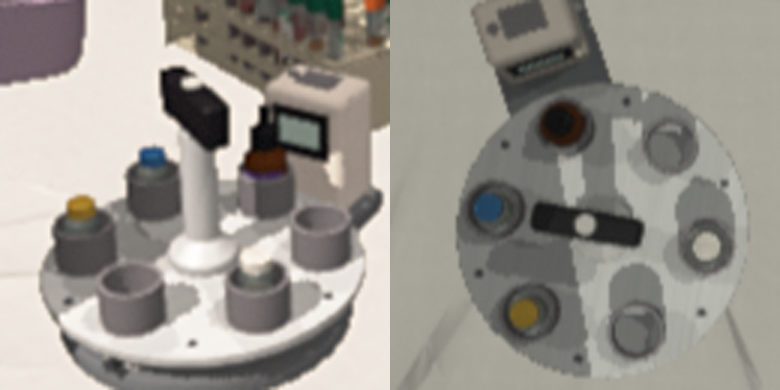

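The bar has turned from 20.4° to 80.9°. The brown bottle stands upright in the cup in front of the reader, at (562,122) in the right half of the picture, and the arm is clear. Handing in.

```bash
python3 -c "
from workcell import bot
print(bot.job_done())"; python3 st.py
```

```text
the job is handed in; nothing more can be done
None
the job is handed in; nothing more can be done
```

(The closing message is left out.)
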